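Thread the hose elbow into the clamped port

TASK

Take the hose elbow out of its blue holder, set its cross pin into the two entry slots of the clamped port and turn it gently clockwise until you feel it bite on the spring-loaded copper sealing ring; then turn it 30 degrees further, no more, and let go. Never force the elbow against the port, and leave the other things on the bench where they are.

Things in the scene. Friction and masses are not known exactly. Their poses are not given: they have to be found in the camera images.
- elbow_grip (a point): Loose hose elbow, 0.2 kg, upright. Point on its axis, half-way up the grip; z up. Aluminium block 30 x 30 mm, from 24 mm below to 18 mm above the point; plain grip faces look to +y and -y. A brass hose barb sticks out 36 mm from the +x face at this height. Under the block a round flange, 56 mm wide, 5 mm thick, its underside 29 mm below the point.
- elbow_pin (a point): Middle of the elbow's round cross pin (7 mm thick, 40 mm from end to end) that runs through its shank along the elbow's x axis, 49 mm below elbow_grip. The shank is 24 mm thick; its chamfered foot is 56 mm below elbow_grip.
- holder: Fixed blue cup, 60 mm wide and 34 mm high, on an 80 mm square foot; origin at the centre of its underside. The elbow's shank hangs in it with about 2.5 mm play and the flange rests on its rim. Lift straight up 35 mm to clear it.
- port_mouth (a point): Centre of the mouth of the fixed female port: aluminium cup 74 mm wide, clamped on a green foot (140 x 130 mm; a screw reaches 102 mm to +y). Mouth faces up (z), 85 mm above the bench: brass face, 26.4 mm bore (1.2 mm play round the shank), two slots for the pin ends on the port's +x and -x side, a white dot by each. The pin enters when along x within about 8 degrees, either way round.
- port: The port's thread: two starts, coarse, right-handed. Set into the slots, the pin stops on the lower flank, elbow_grip 42 to 43 mm above port_mouth (52 to 53 mm while the pin lies on the brass face). Clockwise from above draws the elbow down 40 mm per turn (0.111 mm per degree), 0.8 mm play, nearly free until the flange meets the ring. Thread ends 125 degrees past the slots.
- ring_bore (a point): Middle of the copper sealing ring's bore (44 mm; ring 60 mm wide) at mouth level. Its top stands 5 to 13 mm above the mouth, different each time and not told: the bite comes 10 to 80 degrees past the slots. Springy: yields at 15 N, then 4 N per mm. At the bite an elbow pressed down lightly (3 N) stops sinking for 7 degrees and pushes up 4 N more; then torque grows, to 0.1 N m or more at 30.
- jar_center (a point): Closed jar with a red cap, 56 mm wide, 85 mm high, standing; leave alone. The point is half-way up.
- spare_flange: Spare steel ring flange, 90 mm wide, 14 mm high, lying on the bench; leave alone. Origin at the centre of its underside.
- spanner_grip (a point): Handle of a 170 mm spanner lying on the bench; leave alone.
- parts_tray: Grey plastic tray 110 x 150 x 35 mm on the bench; leave alone. Origin at the centre of its underside.
Mind the look-alikes: they are no part of the job. Of the things that look like the part that bears elbow_grip, the smallest one is meant.

How it is judged:
By the outcome, as a careful person would: the job done as asked, in the order asked, and still so for the second after the job is handed in, with the robot touching nothing.
It also fails if it takes over 54 s, if anything falls off the work surface, if the arm or the gripper's body presses on something with over 40 N, if the wrist force passes 120 N, or if a joint passes its speed limit or range.

ROBOT

A 6-joint arm with a two-finger parallel gripper is mounted at the origin on the work surface. World frame = base frame: x ahead of the robot, y to its left, z up, the work surface at z = 0. Lengths are in m, angles in rad, forces in N, time in s.
With the tool pointing down it reaches from about 0.35 to 0.85 m from the base axis. Payload 8.1 kg.
Tool frame: the origin (TCP) lies at the very end of the fingers, on their centre line; the grasp point (between the pads) lies 19 mm behind it (grip_depth is the distance from the TCP to the grasp point, in m); z points along the fingers, y is the line along which they close (so a half turn about z gives the same grasp; the last joint's range is limited). The gripper opens to 85 mm and grips with 20 to 120 N. Pads are 22 mm wide; open, the fingers measure 114 mm over their backs; the gripper's body (76 mm by 85 mm) begins 54 mm behind the grasp point. The pads swing forward as they close: fully open they stand 13 mm farther back than shut.
Start: joints at [1.03, 0.13, 1.488, -0, 1.523, -0.085], TCP at [0.264, 0.539, 0.231] pointing down, gripper open.
Joint ranges: [-2.96, 2.96], [-0.89, 2.26], [0.02, 2.5], [-1.34, 4.48], [0, 2.73], [-2.66, 2.66]. Speed limits (rad/s): [2.39, 2.39, 2.79, 3.14, 3.14, 3.14].

INTERFACE

Orientations are given as a unit quaternion [w, x, y, z].
In Python, from rig import * gives the robot as it stands.
- The arm moves only by the tool carry_out, never from a script. Its argument "rows" is a list of rows, each an object of numbers: "wx", "wy", "wz": the turn, a rotation vector about the tool's x, y, z in rad; "dx", "dy", "dz": the shift along the tool's x, y, z in mm; "fingers": the opening, from 0 (shut) to 1 (fully open). A call has 1 to 5 rows; each row is the pose to reach, as a shift and turn from the pose commanded when the call began, along the tool's axes at that moment; what a row does not reach only later rows make up. A row lasts 1/8 s, in which the tool goes at most 62.5 mm and 10.7 degrees, less where a joint would pass 70% of its speed; a pose out of reach is approached as far as the arm can. A call with a gripper value outside its range is refused whole. The fingers move at their own pace and stop on an object; "newtons" is the grip in N (left out, the last holds). Time passes only in rows, so rows that repeat a pose let the fingers close. It gives the time, the measured TCP pose, the force, the opening and the grip force at its end, in the units of the state.
- read_state(): the state, without advancing time (a new reading comes with each control period).
- read_camera(name): name is "side" or "top"; returns a dict with "image" (400x640x3 uint8, blue, green, red), "range_z" (400x640 float32, m along the optical axis (not along the pixel's ray), 0 where there is no reading), "fx", "fy", "cx", "cy" (pixels), "camera_from_world" (4x4, takes a point from world to camera coordinates). Camera axes: x right, y down, z forward; pixel columns grow to the right and rows downward; lengths in m; the calibration is good to about 2 mm. A picture is of the moment at which its call begins.
- close_job(): hands the job in; it is judged then, once.
The state is a dict: "time_s": time; "joints": joint angles; "qd": joint speeds; "tau": joint torques, N m; "tcp_pos": TCP position; "orientation": TCP orientation; "contact_force": force on the tool from outside, world axes, zero at the start; "wrist_torque": the same for the moment, N m; "gripper_width": finger opening in m; "grasp_force": force on a finger pad.
Only numpy, scipy, OpenCV 4.12 (cv2) and the standard library are available. Lean on these libraries where they do the work, as an engineer would, in place of code of your own. Each camera call takes 0.05 s, during which the arm holds its last target. There are 200 camera calls.

## Working session

There is one attempt and no reset: what is moved stays moved. The work goes in short steps, Python scripts to look and compute and a tool call to move; the robot and the scene stay as the last step left them, time stands still between calls to the robot, and variables do not carry over. Pictures are saved under pics/ and viewed, at most 10 in all, crops included, and the job is handed in when it is done.

Besides the shell and the picture viewer there is one more tool, called after "Request:" by a JSON object that holds its "fn" and its "kwargs". carry_out: Moves the arm, as the interface text tells. Its arguments: {"type":"object","properties":{"rows":{"type":"array","items":{"type":"object","properties":{"wx":{"type":"number"},"wy":{"type":"number"},"wz":{"type":"number"},"dx":{"type":"number"},"dy":{"type":"number"},"dz":{"type":"number"},"fingers":{"type":"number"}}}},"newtons":{"type":"number"}},"required":["rows"]}

```bash
mkdir -p pics; cat > h.py <<'E'
from rig import *
import numpy as np, cv2
def shot(n,f=None):
    c=read_camera(n)
    if f: cv2.imwrite('pics/'+f,c['image'])
    return c
def world(c,u,v,z=None):
    T=np.linalg.inv(c['camera_from_world']); d=np.array([(u-c['cx'])/c['fx'],(v-c['cy'])/c['fy'],1.])
    o=T[:3,3]; r=T[:3,:3]@d
    if z is None:
        k=c['range_z'][int(round(v)),int(round(u))]; return o+k*r
    return o+r*(z-o[2])/r[2]
def proj(c,p):
    q=c['camera_from_world']@np.append(p,1); return c['fx']*q[0]/q[2]+c['cx'],c['fy']*q[1]/q[2]+c['cy']
E
python3 - <<'E'
from h import *
for n in('top','side'):
    c=shot(n,n+'0.png'); print(n,c['fx'],np.linalg.inv(c['camera_from_world']).round(3))
s=read_state(); print({k:np.round(v,3) for k,v in s.items()})
E
```

```text
top 383.41995124031433 [[-0.01  -0.987  0.16   0.367]
 [-1.     0.007 -0.016  0.011]
 [ 0.015 -0.161 -0.987  1.122]
 [ 0.     0.     0.     1.   ]]
side 389.77327350293456 [[ 0.882 -0.282  0.378  0.17 ]
 [-0.471 -0.563  0.679 -0.614]
 [ 0.022 -0.777 -0.629  0.639]
 [ 0.     0.     0.     1.   ]]
{'time_s': np.float64(0.1), 'joints': array([ 1.03 ,  0.131,  1.489, -0.   ,  1.523, -0.085]), 'qd': array([ 0.001, -0.002, -0.003, -0.002, -0.   , -0.   ]), 'tau': array([ 1.0000e-03, -5.7096e+01, -5.0194e+01, -0.0000e+00,  8.0000e-03,
       -0.0000e+00]), 'tcp_pos': array([0.264, 0.538, 0.23 ]), 'orientation': array([-0.   ,  0.226,  0.974, -0.001]), 'contact_force': array([-0.764,  0.253, -0.2  ]), 'wrist_torque': array([-0.011,  0.007, -0.018]), 'grasp_force': np.float64(0.0), 'gripper_width': np.float64(0.085)}
```

View pics/top0.png

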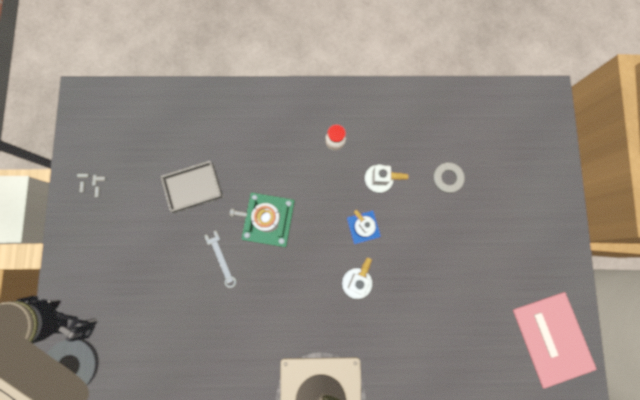

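View pics/side0.png

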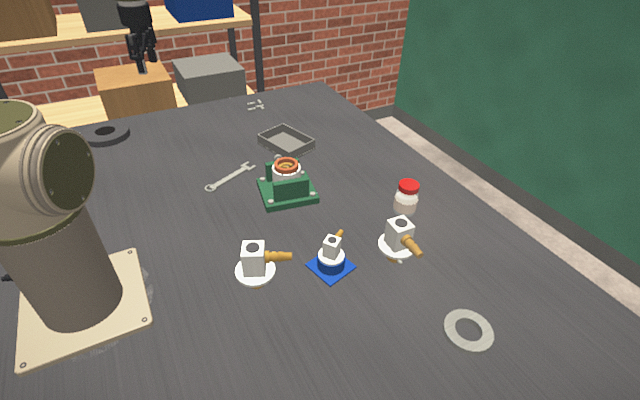

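The top view shows three elbow-like parts: (365,226) small, in the blue holder; (380,178) larger, on the bench; and (357,283) larger, on the bench. In the side view they are at (331,250), (400,235) and (254,260). I choose the smallest, the one in the blue holder. The port is at top (266,217), side (287,175). I'll check the choice in a close crop.

```bash
python3 - <<'E'
from h import *
t=shot('top');s=shot('side')
def crop(c,u,v,w=34,h=34):
    return cv2.resize(c['image'][v-h:v+h,u-w:u+w],(390,290*1),interpolation=cv2.INTER_CUBIC)
def cr(c,u,v,w=40,h=30): return cv2.resize(c['image'][v-h:v+h,u-w:u+w],(400,300),interpolation=cv2.INTER_CUBIC)
im=np.vstack([np.hstack([cr(t,365,226),cr(t,266,217)]),np.hstack([cr(s,331,250),cr(s,287,175)])])
cv2.imwrite('pics/c1.png',im)
hsv=cv2.cvtColor(t['image'],cv2.COLOR_BGR2HSV)
blue=cv2.inRange(hsv,(105,150,60),(125,255,255)); blue[:200]=0;blue[255:]=0
def box(m):
    cs=cv2.findContours(m,0,2)[0]; b=max(cs,key=cv2.contourArea); return b
b=box(blue); r=cv2.minAreaRect(b); print('holder',r,world(t,*r[0],0.003))
g=cv2.inRange(hsv,(65,80,30),(90,255,255)); b=box(g); r=cv2.minAreaRect(b); print('green',r,world(t,*r[0],0.015))
o=cv2.inRange(hsv,(3,60,60),(18,255,255)); o[:195]=0;o[240:]=0;o[:,:245]=0;o[:,290:]=0;b=box(o); e=cv2.fitEllipse(b); print('ring',e,world(t,*e[0],0.092), [world(t,*e[0])])
for p in [(365,226),(367,224),(359,216),(266,217),(260,222)]: print(p,world(t,*p).round(4), t['image'][p[1],p[0]])
E
```

```text
holder ((363.5000305175781, 227.00001525878906), (24.98116683959961, 25.223705291748047), 75.96376037597656) [ 0.47172613 -0.1289482   0.003     ]
green ((267.76324462890625, 219.37298583984375), (44.31172561645508, 47.30208206176758), 9.7824068069458) [0.49504055 0.14984372 0.015     ]
ring ((264.3934326171875, 216.1709747314453), (20.17938995361328, 20.764680862426758), 67.79199981689453) [0.49487832 0.14936102 0.092     ] [array([0.50315093, 0.15830593, 0.02552234])]
(365, 226) [ 0.467  -0.1232  0.0824] [190 192 187]
(367, 224) [ 0.4725 -0.1289  0.0815] [131 131 129]
(359, 216) [ 0.4963 -0.1092  0.0678] [ 94 175 208]
(266, 217) [0.501  0.154  0.0232] [255 254 248]
(260, 222) [0.4799 0.162  0.085 ] [147 197 225]
```

View pics/c1.png

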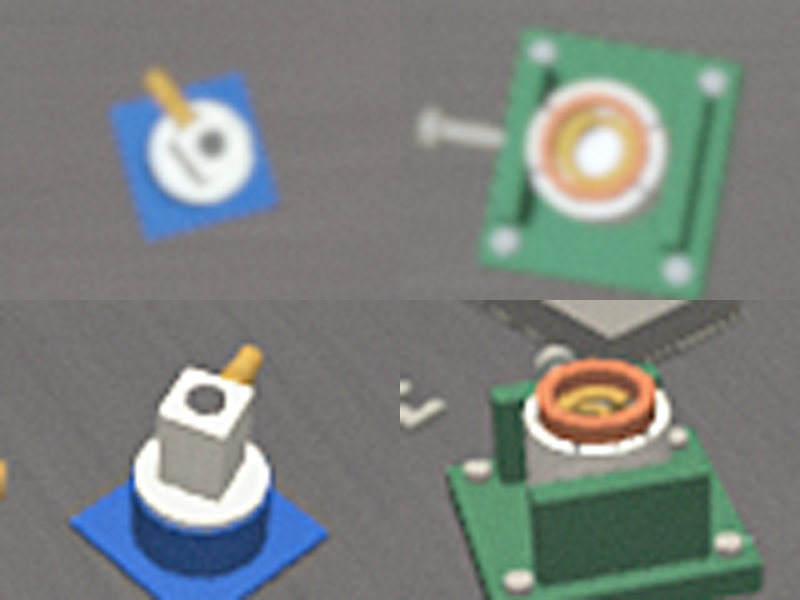

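The crop confirms the choice. The small elbow in the blue cup has its barb pointing up-left in the top view (barb tip at crop (155,78)). The port's copper ring is at crop (595,150), and its screw points left (+y), so the port yaw is about -10°. Next I measure both from the colour masks and depth.

```bash
cat >> h.py <<'E'
def cloud(c):
    z=c['range_z']; v,u=np.mgrid[:400,:640]; P=np.stack([(u-c['cx'])/c['fx']*z,(v-c['cy'])/c['fy']*z,z],-1)
    T=np.linalg.inv(c['camera_from_world']); W=P@T[:3,:3].T+T[:3,3]; W[z==0]=9; return W
E
python3 - <<'E'
from h import *
for n in('top','side'):
    c=shot(n);W=cloud(c);hsv=cv2.cvtColor(c['image'],cv2.COLOR_BGR2HSV)
    def near(x,y,r): return np.hypot(W[...,0]-x,W[...,1]-y)<r
    m=near(.47,-.129,.06)
    org=cv2.inRange(hsv,(10,90,60),(28,255,255))>0
    for lab,k in(('blocktop',m&(W[...,2]>.077)&(W[...,2]<.09)&~org),('flange',m&(W[...,2]>.034)&(W[...,2]<.043)),('barb',m&org)):
        p=W[k]; print(n,lab,len(p),p.mean(0).round(4),p.min(0).round(4),p.max(0).round(4),cv2.minAreaRect((p[:,:2]*1000).astype(np.float32)) if len(p)>4 else '')
        if lab=='barb': 
            v=cv2.fitLine((p[:,:2]*1000).astype(np.float32),2,0,.01,.01).ravel(); print(v,np.degrees(np.arctan2(v[1],v[0])))
    q=near(.495,.15,.05)
    rg=q&(cv2.inRange(hsv,(2,90,60),(13,255,255))>0)&(W[...,2]>.07)
    p=W[rg];print(n,'ring',len(p),np.percentile(p,[5,50,95],axis=0).round(4))
    t=p[p[:,2]>np.percentile(p[:,2],80)-.004]; print(cv2.minEnclosingCircle((t[:,:2]*1000).astype(np.float32)))
    k=q&(W[...,2]>.08)&(W[...,2]<.105); p=W[k]; print('cup',cv2.minEnclosingCircle((p[:,:2]*1000).astype(np.float32)),np.histogram(p[:,2],bins=np.arange(.08,.106,.002)))
    G=(cv2.inRange(hsv,(65,80,30),(90,255,255))>0)&near(.495,.15,.12)&(W[...,2]<.03)
    p=W[G];print('foot',cv2.minAreaRect((p[:,:2]*1000).astype(np.float32)))
    B=(cv2.inRange(hsv,(105,150,60),(125,255,255))>0)&m&(W[...,2]<.015)
    p=W[B];print('holder',cv2.minAreaRect((p[:,:2]*1000).astype(np.float32)))
E
```

```text
top blocktop 118 [ 0.4712 -0.1271  0.0812] [ 0.4534 -0.1458  0.0774] [ 0.4893 -0.1098  0.0865] ((471.5946960449219, -127.64016723632812), (29.36355209350586, 30.19091033935547), 35.96019744873047)
top flange 149 [ 0.4651 -0.1253  0.0386] [ 0.443  -0.1546  0.034 ] [ 0.5004 -0.0977  0.0425] ((470.72869873046875, -127.58883666992188), (54.34370040893555, 55.458011627197266), 72.76818084716797)
top barb 42 [ 0.501  -0.107   0.0653] [ 4.851e-01 -1.174e-01 -4.000e-04] [ 0.5226 -0.0955  0.0735] ((503.80169677734375, -112.44273376464844), (31.910097122192383, 22.20407485961914), 37.99448013305664)
[ 8.8834101e-01  4.5918432e-01  5.0103162e+02 -1.0698707e+02] 27.334488
top ring 62 [[0.4706 0.1231 0.0928]
 [0.4988 0.1538 0.0962]
 [0.5195 0.1741 0.0988]]
((494.2560119628906, 148.8922119140625), 27.064090728759766)
cup ((494.7758483886719, 150.42706298828125), 36.90963363647461) (array([40, 62, 90, 58, 19,  8, 24, 59, 65, 28,  3,  0]), array([0.08 , 0.082, 0.084, 0.086, 0.088, 0.09 , 0.092, 0.094, 0.096,
       0.098, 0.1  , 0.102, 0.104]))
foot ((495.121337890625, 148.86984252929688), (126.5538
[... 705 characters left out ...]
2344, 11.15100383758545), 33.520347595214844)
[   0.8259825    0.5636957  502.2585    -109.351746 ] 34.311768
side ring 260 [[0.4674 0.1188 0.0853]
 [0.4935 0.1392 0.0939]
 [0.5187 0.1719 0.0976]]
((495.92169189453125, 147.40780639648438), 31.89796257019043)
cup ((493.837646484375, 146.38694763183594), 37.27658462524414) (array([20, 46, 98, 47, 26, 25, 36, 59, 69,  8,  0,  0]), array([0.08 , 0.082, 0.084, 0.086, 0.088, 0.09 , 0.092, 0.094, 0.096,
       0.098, 0.1  , 0.102, 0.104]))
foot ((493.4599609375, 142.99929809570312), (125.73942565917969, 139.87606811523438), 79.13836669921875)
holder ((470.7911682128906, -131.63375854492188), (80.03152465820312, 78.81696319580078), 14.7608003616333)
```

```bash
cat >> h.py <<'E'
from scipy.spatial.transform import Rotation as Ro
def go(p,yaw):
    "shift (mm, tool axes) and wz from here to TCP p with tool y at yaw deg"
    s=read_state(); w,x,y,z=s['orientation']; R=Ro.from_quat([x,y,z,w]).as_matrix()
    d=R.T@(np.array(p)-s['tcp_pos'])*1000; cur=np.degrees(np.arctan2(R[1,1],R[0,1]))
    a=-((yaw-cur+180)%360-180)
    print('d',d.round(1),'wz',np.radians(a).round(3),'yaw',cur.round(2),'tcp',s['tcp_pos'].round(4),'zax',R[:,2].round(4),'F',np.round(s['contact_force'],2),'t',s['time_s'],'w',s['gripper_width'])
E
python3 -c "
from h import *
go((.471,-.1285,.14),125)"
```

```text
d [-479.5 -507.8   91.2] wz -1.067 yaw 63.88 tcp [0.264  0.5386 0.231 ] zax [-3.e-04 -5.e-04 -1.e+00] F [ 0.26 -0.38 -0.74] t 0.3 w 0.08531882290230763
```

Request:
{"fn": "carry_out", "kwargs": {"rows": [{"dx": -43, "dy": -45, "wz": -0.18, "fingers": 1}, {"dx": -86, "dy": -91, "wz": -0.36, "fingers": 1}, {"dx": -129, "dy": -136, "wz": -0.54, "fingers": 1}, {"dx": -172, "dy": -182, "wz": -0.72, "fingers": 1}, {"dx": -215, "dy": -227, "wz": -0.9, "fingers": 1}], "newtons": 60}}

```text
$.rows[0]: bad value
```

```bash
python3 -c "
from h import *
go((.471,-.1285,.14),125)"
```

```text
d [-479.5 -507.8   91.2] wz -1.067 yaw 63.88 tcp [0.264  0.5386 0.231 ] zax [-3.e-04 -5.e-04 -1.e+00] F [ 0.26 -0.38 -0.74] t 0.3 w 0.08531882290230763
```

Request:
{"fn": "carry_out", "kwargs": {"rows": [{"dx": -43, "dy": -45, "dz": 0, "wx": 0, "wy": 0, "wz": -0.18, "fingers": 1}, {"dx": -86, "dy": -91, "dz": 0, "wx": 0, "wy": 0, "wz": -0.36, "fingers": 1}, {"dx": -129, "dy": -136, "dz": 0, "wx": 0, "wy": 0, "wz": -0.54, "fingers": 1}, {"dx": -172, "dy": -182, "dz": 0, "wx": 0, "wy": 0, "wz": -0.72, "fingers": 1}, {"dx": -215, "dy": -227, "dz": 0, "wx": 0, "wy": 0, "wz": -0.9, "fingers": 1}], "newtons": 60}}

```text
time_s: 0.92
tcp_pos: [0.3519, 0.2586, 0.2316]
orientation: [0.0, -0.2, 0.98, 0.0]
contact_force: [1.1, 0.6, 0.1]
gripper_width: 0.0859
grasp_force: 0.0
```

```bash
python3 -c "
from h import *
go((.471,-.1285,.14),125)"
```

```text
d [  42.6 -402.8   91.6] wz -0.207 yaw 113.12 tcp [0.3519 0.2586 0.2316] zax [ 7.e-04  2.e-04 -1.e+00] F [1.15 0.62 0.12] t 0.925 w 0.08586105866488306
```

Request:
{"fn": "carry_out", "kwargs": {"rows": [{"dx": 9, "dy": -60, "dz": 0, "wx": 0, "wy": 0, "wz": -0.05, "fingers": 1}, {"dx": 18, "dy": -120, "dz": 0, "wx": 0, "wy": 0, "wz": -0.1, "fingers": 1}, {"dx": 27, "dy": -180, "dz": 0, "wx": 0, "wy": 0, "wz": -0.166, "fingers": 1}, {"dx": 36, "dy": -240, "dz": 10, "wx": 0, "wy": 0, "wz": -0.166, "fingers": 1}, {"dx": 44, "dy": -300, "dz": 20, "wx": 0, "wy": 0, "wz": -0.166, "fingers": 1}]}}

```text
time_s: 1.55
tcp_pos: [0.4277, -0.0354, 0.2117]
orientation: [0.001, -0.278, 0.961, -0.0]
contact_force: [1.3, 0.2, -0.7]
gripper_width: 0.0853
grasp_force: 0.0
```

Request:
{"fn": "carry_out", "kwargs": {"rows": [{"dx": 6, "dy": -40, "dz": 30, "wx": 0, "wy": 0, "wz": 0, "fingers": 1}, {"dx": 0, "dy": -83, "dz": 70, "wx": 0, "wy": 0, "wz": 0, "fingers": 1}, {"dx": 0, "dy": -83, "dz": 70, "wx": 0, "wy": 0, "wz": 0, "fingers": 1}, {"dx": 0, "dy": -83, "dz": 70, "wx": 0, "wy": 0, "wz": 0, "fingers": 1}]}}

```text
time_s: 2.05
tcp_pos: [0.4716, -0.1032, 0.1417]
orientation: [-0.0, -0.278, 0.961, 0.0]
contact_force: [0.5, -0.0, 0.1]
gripper_width: 0.0854
grasp_force: 0.0
```

```bash
python3 -c "
from h import *
go((.471,-.1285,.046),125)"
```

```text
d [ 14.  -21.1  95.7] wz -0.047 yaw 122.3 tcp [ 0.4716 -0.1032  0.1417] zax [-5.e-04  4.e-04 -1.e+00] F [ 0.51 -0.05  0.12] t 2.05 w 0.08544248997620403
```

Request:
{"fn": "carry_out", "kwargs": {"rows": [{"dx": 14, "dy": -21, "dz": 20, "wx": 0, "wy": 0, "wz": -0.047, "fingers": 1}, {"dx": 14, "dy": -21, "dz": 40, "wx": 0, "wy": 0, "wz": -0.047, "fingers": 1}, {"dx": 14, "dy": -21, "dz": 40, "wx": 0, "wy": 0, "wz": -0.047, "fingers": 1}, {"dx": 14, "dy": -21, "dz": 40, "wx": 0, "wy": 0, "wz": -0.047, "fingers": 1}]}}

```text
time_s: 2.55
tcp_pos: [0.4722, -0.1283, 0.1036]
orientation: [0.001, -0.301, 0.954, -0.001]
contact_force: [0.2, 0.2, -0.1]
gripper_width: 0.0851
grasp_force: 0.0
```

```bash
python3 -c "
from h import *
go((.471,-.1285,.046),125)
t=shot('top');s=shot('side')
def cr(c,u,v,w=40,h=30): return cv2.resize(c['image'][v-h:v+h,u-w:u+w],(400,300),interpolation=cv2.INTER_CUBIC)
cv2.imwrite('pics/c2.png',np.hstack([cr(t,365,226),cr(s,331,240)]))"
```

```text
d [ 1.2  0.7 57.6] wz 0.001 yaw 125.07 tcp [ 0.4722 -0.1283  0.1036] zax [ 0.003 -0.001 -1.   ] F [ 0.19  0.19 -0.11] t 2.55 w 0.08506412740399875
```

View pics/c2.png

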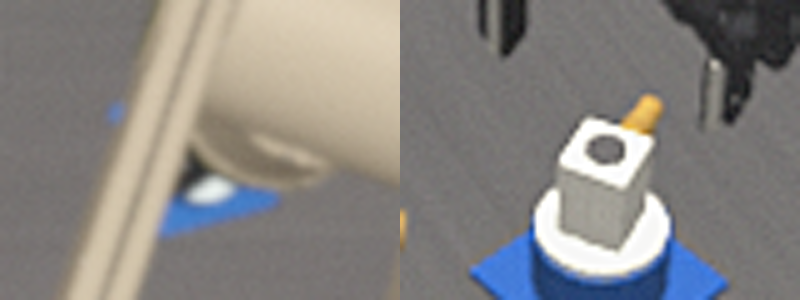

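The side crop shows the open fingers at (500,50) and (725,110), straddling the block top at (605,150) and in line with its grip faces. I'll descend and close.

Request:
{"fn": "carry_out", "kwargs": {"rows": [{"dx": 1, "dy": 1, "dz": 30, "wx": 0, "wy": 0, "wz": 0, "fingers": 1}, {"dx": 1, "dy": 1, "dz": 50, "wx": 0, "wy": 0, "wz": 0, "fingers": 1}, {"dx": 1, "dy": 1, "dz": 57, "wx": 0, "wy": 0, "wz": 0, "fingers": 1}, {"dx": 1, "dy": 1, "dz": 57, "wx": 0, "wy": 0, "wz": 0, "fingers": 1}, {"dx": 1, "dy": 1, "dz": 57, "wx": 0, "wy": 0, "wz": 0, "fingers": 0.55}]}}

```text
time_s: 3.28
tcp_pos: [0.4707, -0.1287, 0.0457]
orientation: [0.001, -0.301, 0.954, -0.001]
contact_force: [1.1, -0.0, -0.2]
gripper_width: 0.0699
grasp_force: 0.0
```

Request:
{"fn": "carry_out", "kwargs": {"rows": [{"dx": 0, "dy": 0, "dz": 0, "wx": 0, "wy": 0, "wz": 0, "fingers": 0.4}, {"dx": 0, "dy": 0, "dz": 0, "wx": 0, "wy": 0, "wz": 0, "fingers": 0.3}, {"dx": 0, "dy": 0, "dz": 0, "wx": 0, "wy": 0, "wz": 0, "fingers": 0.2}, {"dx": 0, "dy": 0, "dz": 0, "wx": 0, "wy": 0, "wz": 0, "fingers": 0.2}]}}

```text
time_s: 3.78
tcp_pos: [0.4704, -0.1288, 0.0452]
orientation: [0.001, -0.301, 0.954, -0.001]
contact_force: [-0.2, -0.1, 6.4]
gripper_width: 0.0293
grasp_force: 60.1
```

```bash
python3 -c "
from h import *
go((.471,-.1285,.046),125)
print(read_state()['grasp_force'])"
```

```text
d [-0.6 -0.1 -0.8] wz 0.0 yaw 125.01 tcp [ 0.4704 -0.1288  0.0452] zax [ 1.4e-03 -6.0e-04 -1.0e+00] F [-0.19 -0.1   6.44] t 3.775 w 0.029261238669155566
60.06180167198181
```

Request:
{"fn": "carry_out", "kwargs": {"rows": [{"dx": 0, "dy": 0, "dz": -15, "wx": 0, "wy": 0, "wz": 0, "fingers": 0.2}, {"dx": 0, "dy": 0, "dz": -40, "wx": 0, "wy": 0, "wz": 0, "fingers": 0.2}, {"dx": 0, "dy": 0, "dz": -80, "wx": 0, "wy": 0, "wz": 0, "fingers": 0.2}, {"dx": 0, "dy": 0, "dz": -130, "wx": 0, "wy": 0, "wz": 0, "fingers": 0.2}, {"dx": 0, "dy": 0, "dz": -130, "wx": 0, "wy": 0, "wz": 0, "fingers": 0.2}]}}

```text
time_s: 4.4
tcp_pos: [0.4724, -0.1294, 0.1799]
orientation: [0.003, -0.301, 0.954, -0.003]
contact_force: [0.5, 0.2, -3.3]
gripper_width: 0.0293
grasp_force: 59.8
```

```bash
python3 -c "
from h import *
go((.494,.149,.18),79.8)
print(read_state()['grasp_force'])"
```

```text
d [-177.4  215.6   -0.8] wz 0.789 yaw 125.02 tcp [ 0.4724 -0.1294  0.1799] zax [ 0.0079 -0.003  -1.    ] F [ 0.47  0.22 -3.27] t 4.4 w 0.02926564298109171
59.84662055969238
```

Request:
{"fn": "carry_out", "kwargs": {"rows": [{"dx": -30, "dy": 36, "dz": 0, "wx": 0, "wy": 0, "wz": 0.13, "fingers": 0.2}, {"dx": -68, "dy": 83, "dz": 0, "wx": 0, "wy": 0, "wz": 0.3, "fingers": 0.2}, {"dx": -106, "dy": 129, "dz": 0, "wx": 0, "wy": 0, "wz": 0.47, "fingers": 0.2}, {"dx": -144, "dy": 175, "dz": 0, "wx": 0, "wy": 0, "wz": 0.64, "fingers": 0.2}, {"dx": -177, "dy": 215, "dz": 0, "wx": 0, "wy": 0, "wz": 0.789, "fingers": 0.2}]}}

```text
time_s: 5.03
tcp_pos: [0.49, 0.1418, 0.1733]
orientation: [-0.001, 0.084, 0.996, -0.0]
contact_force: [1.0, -0.2, -2.2]
gripper_width: 0.0292
grasp_force: 60.0
```

Request:
{"fn": "carry_out", "kwargs": {"rows": [{"dx": 0, "dy": 0, "dz": 0, "wx": 0, "wy": 0, "wz": 0, "fingers": 0.2}, {"dx": 0, "dy": 0, "dz": 0, "wx": 0, "wy": 0, "wz": 0, "fingers": 0.2}, {"dx": 0, "dy": 0, "dz": 0, "wx": 0, "wy": 0, "wz": 0, "fingers": 0.2}]}}

```text
time_s: 5.4
tcp_pos: [0.4907, 0.1392, 0.1739]
orientation: [-0.001, 0.082, 0.997, -0.0]
contact_force: [0.3, 0.3, -1.9]
gripper_width: 0.0293
grasp_force: 60.4
```

```bash
python3 -c "
from h import *
go((.494,.149,.18),79.8)
s=shot('side')
print(s['image'].shape)
cv2.imwrite('pics/c3.png',cv2.resize(s['image'][90:215,217:367],(750,600),interpolation=cv2.INTER_CUBIC))
W=cloud(s);print(proj(s,(.494,.149,.085)),proj(s,(.494,.149,.15)))
import numpy as np
hsv=cv2.cvtColor(s['image'],cv2.COLOR_BGR2HSV)
k=(cv2.inRange(hsv,(10,90,60),(28,255,255))>0)&(np.hypot(W[...,0]-.494,W[...,1]-.149)<.06)&(W[...,2]>.13)
p=W[k];print('barb',len(p),p.mean(0),cv2.fitLine((p[:,:2]*1000).astype(np.float32),2,0,.01,.01).ravel(),p.min(0),p.max(0))
k=(np.hypot(W[...,0]-.494,W[...,1]-.149)<.045)&(abs(W[...,2]-.1715)<.006);p=W[k];print('flange',len(p),cv2.minEnclosingCircle((p[:,:2]*1000).astype(np.float32)),p.mean(0))
"
```

```text
d [-1.6 10.2 -6.1] wz 0.015 yaw 80.64 tcp [0.4907 0.1392 0.1739] zax [-1.1e-03 -5.0e-04 -1.0e+00] F [ 0.35  0.31 -1.89] t 5.4 w 0.02931247815199107
(400, 640, 3)
(np.float64(285.04501545764043), np.float64(166.22836775558542)) (np.float64(284.1631427137977), np.float64(143.94471503891475))
barb 110 [0.50972233 0.12868155 0.19085135] [ 9.9986631e-01 -1.6351357e-02  5.0972232e+02  1.2868155e+02] [0.45081769 0.09642696 0.13752183] [0.54116576 0.163532   0.37077833]
flange 154 ((489.728515625, 137.25010681152344), 28.849933624267578) [0.48573141 0.12887865 0.16913692]
```

View pics/c3.png

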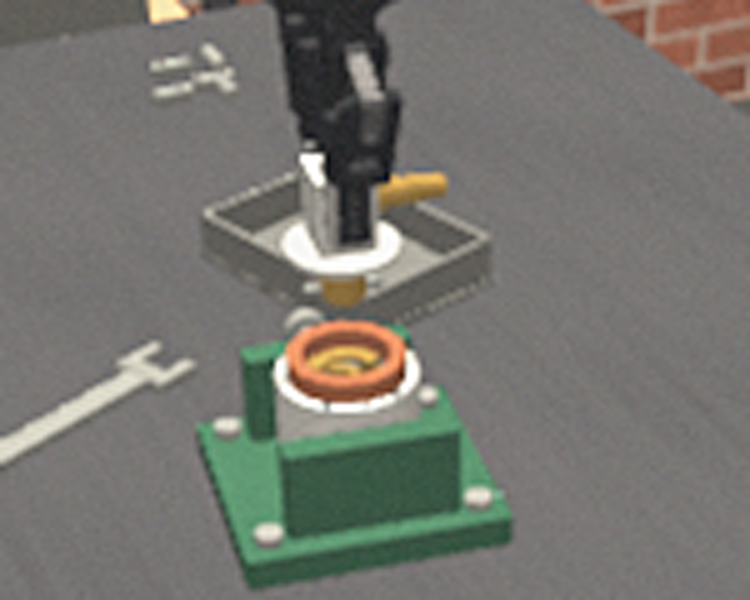

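The crop shows the elbow held upright over the port: flange at (340,245), pin ends at (310,287) and (375,280), and copper ring at (345,350). I'll centre it and go lower.

Request:
{"fn": "carry_out", "kwargs": {"rows": [{"dx": -2, "dy": 10, "dz": 10, "wx": 0, "wy": 0, "wz": 0.015, "fingers": 0.2}, {"dx": -2.4, "dy": 10, "dz": 25, "wx": 0, "wy": 0, "wz": 0.015, "fingers": 0.2}, {"dx": -2.4, "dy": 10, "dz": 30, "wx": 0, "wy": 0, "wz": 0.015, "fingers": 0.2}, {"dx": -2.4, "dy": 10, "dz": 30, "wx": 0, "wy": 0, "wz": 0.015, "fingers": 0.2}, {"dx": -2.4, "dy": 10, "dz": 30, "wx": 0, "wy": 0, "wz": 0.015, "fingers": 0.2}]}}

```text
time_s: 6.08
tcp_pos: [0.4952, 0.1498, 0.1447]
orientation: [0.0, 0.089, 0.996, 0.0]
contact_force: [0.4, 0.5, -2.5]
gripper_width: 0.0293
grasp_force: 60.5
```

```bash
python3 -c "
from h import *
go((.495,.149,.12),79.8)
s=shot('side');W=cloud(s)
cv2.imwrite('pics/c4.png',cv2.resize(s['image'][115:195,237:337],(750,600),interpolation=cv2.INTER_CUBIC))
z=read_state()['tcp_pos'][2]+.0178-.024
hsv=cv2.cvtColor(s['image'],cv2.COLOR_BGR2HSV)
n=np.hypot(W[...,0]-.494,W[...,1]-.149)<.045
for lab,k in(('fl',n&(abs(W[...,2]-z+.002)<.006)&(hsv[...,1]<60)),('cup',n&(abs(W[...,2]-.085)<.004)),('ring',n&(abs(W[...,2]-.093)<.006)&(cv2.inRange(hsv,(2,90,60),(13,255,255))>0))):
  p=W[k];print(lab,len(p),cv2.minEnclosingCircle((p[:,:2]*1000).astype(np.float32)),p.mean(0))
  v,u=np.nonzero(k); print('px',u.min(),u.max(),v.min(),v.max())
"
```

```text
d [ 0.1 -0.8 24.7] wz 0.0 yaw 79.8 tcp [0.4952 0.1498 0.1447] zax [ 3.e-04  0.e+00 -1.e+00] F [ 0.37  0.54 -2.48] t 6.075 w 0.0292789955854235
fl 145 ((494.5102233886719, 148.8546600341797), 28.646377563476562) [0.48963657 0.13841556 0.13848689]
px 274 296 144 155
cup 210 ((493.2826843261719, 145.1084747314453), 36.89344024658203) [0.49047618 0.13928535 0.08524579]
px 271 300 161 176
ring 192 ((495.004638671875, 144.45947265625), 31.100135803222656) [0.49131178 0.13898903 0.09342542]
px 274 297 157 173
```

View pics/c4.png

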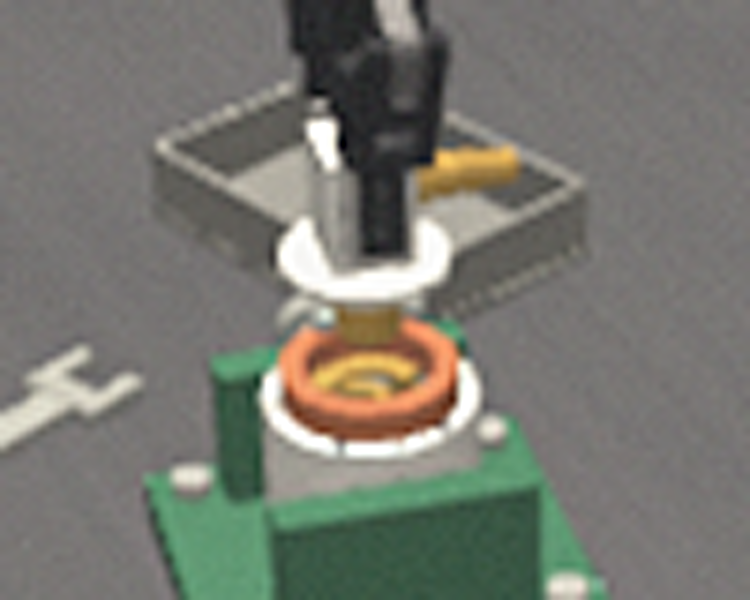

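The crop shows the elbow over the ring with matching sideways extents: flange columns 274–296, ring 274–297. The pin is just above the ring. I'll lower it gently and watch the force.

Request:
{"fn": "carry_out", "kwargs": {"rows": [{"dx": 0.7, "dy": -0.4, "dz": 5, "wx": 0, "wy": 0, "wz": 0, "fingers": 0.2}, {"dx": 0.7, "dy": -0.4, "dz": 10, "wx": 0, "wy": 0, "wz": 0, "fingers": 0.2}, {"dx": 0.7, "dy": -0.4, "dz": 14, "wx": 0, "wy": 0, "wz": 0, "fingers": 0.2}, {"dx": 0.7, "dy": -0.4, "dz": 16, "wx": 0, "wy": 0, "wz": 0, "fingers": 0.2}, {"dx": 0.7, "dy": -0.4, "dz": 16, "wx": 0, "wy": 0, "wz": 0, "fingers": 0.2}]}}

```text
time_s: 6.75
tcp_pos: [0.4942, 0.1495, 0.1283]
orientation: [-0.0, 0.089, 0.996, -0.0]
contact_force: [0.1, 0.5, -1.7]
gripper_width: 0.0294
grasp_force: 60.5
```

```bash
python3 -c "
from h import *
go((.4945,.1495,.12),79.8);print(read_state()['wrist_torque'].round(3))"
```

```text
d [-0.3  0.1  8.3] wz -0.0 yaw 79.8 tcp [0.4942 0.1495 0.1283] zax [-4.e-04 -1.e-04 -1.e+00] F [ 0.12  0.52 -1.66] t 6.75 w 0.029431668005751553
[ 0.026 -0.006  0.006]
```

Passed into the ring freely. I'll continue down to the face or slots.

Request:
{"fn": "carry_out", "kwargs": {"rows": [{"dx": 0, "dy": 0, "dz": 2, "wx": 0, "wy": 0, "wz": 0, "fingers": 0.2}, {"dx": 0, "dy": 0, "dz": 4, "wx": 0, "wy": 0, "wz": 0, "fingers": 0.2}, {"dx": 0, "dy": 0, "dz": 6, "wx": 0, "wy": 0, "wz": 0, "fingers": 0.2}, {"dx": 0, "dy": 0, "dz": 6, "wx": 0, "wy": 0, "wz": 0, "fingers": 0.2}]}}

```text
time_s: 7.25
tcp_pos: [0.4941, 0.1495, 0.1222]
orientation: [-0.0, 0.089, 0.996, -0.0]
contact_force: [-0.5, -0.2, -1.8]
gripper_width: 0.0292
grasp_force: 60.5
```

Request:
{"fn": "carry_out", "kwargs": {"rows": [{"dx": 0, "dy": 0, "dz": 1, "wx": 0, "wy": 0, "wz": 0, "fingers": 0.2}, {"dx": 0, "dy": 0, "dz": 2, "wx": 0, "wy": 0, "wz": 0, "fingers": 0.2}, {"dx": 0, "dy": 0, "dz": 2, "wx": 0, "wy": 0, "wz": 0, "fingers": 0.2}]}}

```text
time_s: 7.62
tcp_pos: [0.4942, 0.1495, 0.1203]
orientation: [-0.0, 0.089, 0.996, -0.0]
contact_force: [-0.0, -0.3, -2.6]
gripper_width: 0.0298
grasp_force: 60.5
```

```bash
python3 -c "
from h import *
go((.4945,.1495,.12),79.8);print(read_state()['wrist_torque'].round(3))"
```

```text
d [-0.3  0.1  0.3] wz -0.0 yaw 79.8 tcp [0.4942 0.1495 0.1203] zax [-2.e-04 -1.e-04 -1.e+00] F [-0.03 -0.32 -2.58] t 7.625 w 0.029836281564009956
[ 0.009  0.012 -0.033]
```

Request:
{"fn": "carry_out", "kwargs": {"rows": [{"dx": 0, "dy": 0, "dz": 1, "wx": 0, "wy": 0, "wz": 0, "fingers": 0.2}, {"dx": 0, "dy": 0, "dz": 2, "wx": 0, "wy": 0, "wz": 0, "fingers": 0.2}, {"dx": 0, "dy": 0, "dz": 2, "wx": 0, "wy": 0, "wz": 0, "fingers": 0.2}]}}

```text
time_s: 8.0
tcp_pos: [0.4943, 0.1494, 0.1184]
orientation: [0.0, 0.089, 0.996, -0.0]
contact_force: [-0.2, -1.2, -2.3]
gripper_width: 0.0293
grasp_force: 60.5
```

Request:
{"fn": "carry_out", "kwargs": {"rows": [{"dx": 0, "dy": 0, "dz": 1, "wx": 0, "wy": 0, "wz": 0, "fingers": 0.2}, {"dx": 0, "dy": 0, "dz": 2, "wx": 0, "wy": 0, "wz": 0, "fingers": 0.2}, {"dx": 0, "dy": 0, "dz": 2, "wx": 0, "wy": 0, "wz": 0, "fingers": 0.2}]}}

```text
time_s: 8.38
tcp_pos: [0.4944, 0.1493, 0.1165]
orientation: [0.0, 0.089, 0.996, -0.0]
contact_force: [1.0, -2.5, -1.3]
gripper_width: 0.0292
grasp_force: 60.6
```

Request:
{"fn": "carry_out", "kwargs": {"rows": [{"dx": 0, "dy": -0.4, "dz": 1, "wx": 0, "wy": 0, "wz": 0, "fingers": 0.2}, {"dx": 0, "dy": -0.4, "dz": 2, "wx": 0, "wy": 0, "wz": 0, "fingers": 0.2}, {"dx": 0, "dy": -0.4, "dz": 2, "wx": 0, "wy": 0, "wz": 0, "fingers": 0.2}]}}

```text
time_s: 8.75
tcp_pos: [0.4941, 0.1491, 0.1143]
orientation: [-0.0, 0.089, 0.996, -0.0]
contact_force: [0.1, -2.4, -2.1]
gripper_width: 0.0293
grasp_force: 60.7
```

Request:
{"fn": "carry_out", "kwargs": {"rows": [{"dx": 0, "dy": -0.2, "dz": 1, "wx": 0, "wy": 0, "wz": 0, "fingers": 0.2}, {"dx": 0, "dy": -0.2, "dz": 2, "wx": 0, "wy": 0, "wz": 0, "fingers": 0.2}, {"dx": 0, "dy": -0.2, "dz": 2, "wx": 0, "wy": 0, "wz": 0, "fingers": 0.2}]}}

```text
time_s: 9.12
tcp_pos: [0.4941, 0.1491, 0.1123]
orientation: [-0.0, 0.089, 0.996, 0.0]
contact_force: [0.3, -0.8, -2.9]
gripper_width: 0.0293
grasp_force: 60.5
```

```bash
python3 -c "
from h import *
go((.4945,.1495,.11),79.8);print(read_state()['wrist_torque'].round(3))"
```

```text
d [-0.3  0.5  2.3] wz 0.0 yaw 79.81 tcp [0.4941 0.1491 0.1123] zax [-2.e-04  2.e-04 -1.e+00] F [ 0.33 -0.78 -2.88] t 9.125 w 0.029281738481216582
[-0.06  -0.064  0.044]
```

Request:
{"fn": "carry_out", "kwargs": {"rows": [{"dx": 0, "dy": 0, "dz": 0.7, "wx": 0, "wy": 0, "wz": 0, "fingers": 0.2}, {"dx": 0, "dy": 0, "dz": 1.4, "wx": 0, "wy": 0, "wz": 0, "fingers": 0.2}, {"dx": 0, "dy": 0, "dz": 1.4, "wx": 0, "wy": 0, "wz": 0, "fingers": 0.2}]}}

```text
time_s: 9.5
tcp_pos: [0.4941, 0.149, 0.111]
orientation: [-0.0, 0.089, 0.996, 0.0]
contact_force: [0.5, -0.6, -3.0]
gripper_width: 0.029
grasp_force: 60.5
```

Request:
{"fn": "carry_out", "kwargs": {"rows": [{"dx": 0, "dy": 0, "dz": 0.4, "wx": 0, "wy": 0, "wz": 0, "fingers": 0.2}, {"dx": 0, "dy": 0, "dz": 0.8, "wx": 0, "wy": 0, "wz": 0, "fingers": 0.2}, {"dx": 0, "dy": 0, "dz": 0.8, "wx": 0, "wy": 0, "wz": 0, "fingers": 0.2}]}}

```text
time_s: 9.88
tcp_pos: [0.4943, 0.149, 0.1104]
orientation: [0.0, 0.089, 0.996, 0.0]
contact_force: [-0.2, 0.1, -0.5]
gripper_width: 0.0289
grasp_force: 60.7
```

Contact on the lower flank at TCP z ≈ 0.1104. Now I turn clockwise, following down 0.111 mm/deg.

Request:
{"fn": "carry_out", "kwargs": {"rows": [{"dx": 0, "dy": 0, "dz": 0.3, "wx": 0, "wy": 0, "wz": 0.035, "fingers": 0.2}, {"dx": 0, "dy": 0, "dz": 0.6, "wx": 0, "wy": 0, "wz": 0.07, "fingers": 0.2}, {"dx": 0, "dy": 0, "dz": 0.6, "wx": 0, "wy": 0, "wz": 0.07, "fingers": 0.2}, {"dx": 0, "dy": 0, "dz": 0.6, "wx": 0, "wy": 0, "wz": 0.07, "fingers": 0.2}]}}

```text
time_s: 10.38
tcp_pos: [0.4943, 0.1489, 0.1098]
orientation: [0.0, 0.124, 0.992, 0.0]
contact_force: [0.4, -0.7, 0.7]
gripper_width: 0.0294
grasp_force: 60.7
```

```bash
cat > r.py <<'E'
from h import *
s=read_state(); w,x,y,z=s['orientation']; R=Ro.from_quat([x,y,z,w]).as_matrix()
a=79.8-np.degrees(np.arctan2(R[1,1],R[0,1]))
print('turn',a.round(2),'tcp',(s['tcp_pos']*1000).round(2),'z+th',(s['tcp_pos'][2]*1000+a/9).round(2),'F',s['contact_force'].round(1),'M',s['wrist_torque'].round(3),'t',s['time_s'])
E
python3 r.py
```

```text
turn 4.0 tcp [494.31 148.9  109.8 ] z+th 110.24 F [ 0.4 -0.7  0.7] M [-0.075  0.015  0.008] t 10.375
```

Request:
{"fn": "carry_out", "kwargs": {"rows": [{"dx": 0, "dy": 0, "dz": 0.22, "wx": 0, "wy": 0, "wz": 0.035, "fingers": 0.2}, {"dx": 0, "dy": 0, "dz": 0.45, "wx": 0, "wy": 0, "wz": 0.07, "fingers": 0.2}, {"dx": 0, "dy": 0, "dz": 0.45, "wx": 0, "wy": 0, "wz": 0.07, "fingers": 0.2}, {"dx": 0, "dy": 0, "dz": 0.45, "wx": 0, "wy": 0, "wz": 0.07, "fingers": 0.2}]}}

```text
time_s: 10.88
tcp_pos: [0.4942, 0.1489, 0.1093]
orientation: [0.0, 0.158, 0.987, -0.0]
contact_force: [-0.2, -0.5, -0.2]
gripper_width: 0.0295
grasp_force: 60.8
```

```bash
python3 r.py
```

```text
turn 8.01 tcp [494.22 148.87 109.28] z+th 110.17 F [-0.2 -0.5 -0.2] M [-0.207 -0.026  0.022] t 10.875
```

Request:
{"fn": "carry_out", "kwargs": {"rows": [{"dx": 0, "dy": 0, "dz": 0.22, "wx": 0, "wy": 0, "wz": 0.035, "fingers": 0.2}, {"dx": 0, "dy": 0, "dz": 0.45, "wx": 0, "wy": 0, "wz": 0.07, "fingers": 0.2}, {"dx": 0, "dy": 0, "dz": 0.45, "wx": 0, "wy": 0, "wz": 0.07, "fingers": 0.2}, {"dx": 0, "dy": 0, "dz": 0.45, "wx": 0, "wy": 0, "wz": 0.07, "fingers": 0.2}]}}

```text
time_s: 11.38
tcp_pos: [0.4941, 0.1488, 0.1087]
orientation: [-0.0, 0.193, 0.981, -0.0]
contact_force: [-0.7, -1.7, 1.0]
gripper_width: 0.029
grasp_force: 60.9
```

```bash
python3 r.py
```

```text
turn 12.02 tcp [494.11 148.83 108.72] z+th 110.05 F [-0.7 -1.7  1. ] M [-0.367  0.077  0.03 ] t 11.375
```

Request:
{"fn": "carry_out", "kwargs": {"rows": [{"dx": 0, "dy": 0, "dz": 0.22, "wx": 0, "wy": 0, "wz": 0.035, "fingers": 0.2}, {"dx": 0, "dy": 0, "dz": 0.45, "wx": 0, "wy": 0, "wz": 0.07, "fingers": 0.2}, {"dx": 0, "dy": 0, "dz": 0.45, "wx": 0, "wy": 0, "wz": 0.07, "fingers": 0.2}, {"dx": 0, "dy": 0, "dz": 0.45, "wx": 0, "wy": 0, "wz": 0.07, "fingers": 0.2}]}}

```text
time_s: 11.88
tcp_pos: [0.4941, 0.1489, 0.1083]
orientation: [-0.0, 0.227, 0.974, -0.0]
contact_force: [-0.9, -1.6, -0.0]
gripper_width: 0.0296
grasp_force: 60.9
```

```bash
python3 r.py
```

```text
turn 16.03 tcp [494.12 148.93 108.26] z+th 110.04 F [-0.9 -1.6 -0. ] M [-0.24   0.104 -0.05 ] t 11.875
```

Request:
{"fn": "carry_out", "kwargs": {"rows": [{"dx": 0, "dy": 0, "dz": 0.22, "wx": 0, "wy": 0, "wz": 0.035, "fingers": 0.2}, {"dx": 0, "dy": 0, "dz": 0.45, "wx": 0, "wy": 0, "wz": 0.07, "fingers": 0.2}, {"dx": 0, "dy": 0, "dz": 0.45, "wx": 0, "wy": 0, "wz": 0.07, "fingers": 0.2}, {"dx": 0, "dy": 0, "dz": 0.45, "wx": 0, "wy": 0, "wz": 0.07, "fingers": 0.2}]}}

```text
time_s: 12.38
tcp_pos: [0.4941, 0.1489, 0.1078]
orientation: [-0.0, 0.261, 0.965, -0.0]
contact_force: [0.0, -1.2, -0.3]
gripper_width: 0.0291
grasp_force: 60.9
```

```bash
python3 r.py
```

```text
turn 20.04 tcp [494.12 148.92 107.82] z+th 110.05 F [ 0.  -1.2 -0.3] M [-0.23   0.111  0.024] t 12.375
```

Request:
{"fn": "carry_out", "kwargs": {"rows": [{"dx": 0, "dy": 0, "dz": 0.34, "wx": 0, "wy": 0, "wz": 0.0524, "fingers": 0.2}, {"dx": 0, "dy": 0, "dz": 0.34, "wx": 0, "wy": 0, "wz": 0.0524, "fingers": 0.2}, {"dx": 0, "dy": 0, "dz": 0.34, "wx": 0, "wy": 0, "wz": 0.0524, "fingers": 0.2}]}}

```text
time_s: 12.75
tcp_pos: [0.4941, 0.1489, 0.1075]
orientation: [-0.0, 0.286, 0.958, -0.0]
contact_force: [-1.3, -1.1, 0.2]
gripper_width: 0.0292
grasp_force: 60.9
```

```bash
python3 r.py
```

```text
turn 22.99 tcp [494.13 148.87 107.5 ] z+th 110.05 F [-1.3 -1.1  0.2] M [-0.251  0.172  0.014] t 12.75
```

Request:
{"fn": "carry_out", "kwargs": {"rows": [{"dx": 0, "dy": 0, "dz": 0.34, "wx": 0, "wy": 0, "wz": 0.0524, "fingers": 0.2}, {"dx": 0, "dy": 0, "dz": 0.34, "wx": 0, "wy": 0, "wz": 0.0524, "fingers": 0.2}, {"dx": 0, "dy": 0, "dz": 0.34, "wx": 0, "wy": 0, "wz": 0.0524, "fingers": 0.2}]}}

```text
time_s: 13.12
tcp_pos: [0.4941, 0.1489, 0.1072]
orientation: [-0.0, 0.31, 0.951, -0.0]
contact_force: [-0.7, -1.7, 0.0]
gripper_width: 0.0289
grasp_force: 60.8
```

```bash
python3 r.py
```

```text
turn 25.97 tcp [494.15 148.93 107.18] z+th 110.07 F [-0.7 -1.7  0. ] M [-0.312  0.194 -0.026] t 13.125
```

Request:
{"fn": "carry_out", "kwargs": {"rows": [{"dx": 0, "dy": 0, "dz": 0.34, "wx": 0, "wy": 0, "wz": 0.0524, "fingers": 0.2}, {"dx": 0, "dy": 0, "dz": 0.34, "wx": 0, "wy": 0, "wz": 0.0524, "fingers": 0.2}, {"dx": 0, "dy": 0, "dz": 0.34, "wx": 0, "wy": 0, "wz": 0.0524, "fingers": 0.2}]}}

```text
time_s: 13.5
tcp_pos: [0.4941, 0.1488, 0.1071]
orientation: [-0.0, 0.335, 0.942, -0.0]
contact_force: [-3.7, -3.1, 5.3]
gripper_width: 0.0295
grasp_force: 61.4
```

```bash
python3 r.py
```

```text
turn 28.97 tcp [494.13 148.8  107.14] z+th 110.36 F [-3.7 -3.1  5.3] M [-0.617  0.746  0.028] t 13.5
```

Request:
{"fn": "carry_out", "kwargs": {"rows": [{"dx": 0, "dy": 0, "dz": 0.34, "wx": 0, "wy": 0, "wz": 0.0524, "fingers": 0.2}, {"dx": 0, "dy": 0, "dz": 0.34, "wx": 0, "wy": 0, "wz": 0.0524, "fingers": 0.2}, {"dx": 0, "dy": 0, "dz": 0.34, "wx": 0, "wy": 0, "wz": 0.0524, "fingers": 0.2}]}}

```text
time_s: 13.88
tcp_pos: [0.4942, 0.1487, 0.1069]
orientation: [0.0, 0.36, 0.933, -0.0]
contact_force: [-4.0, -2.0, 6.4]
gripper_width: 0.0289
grasp_force: 61.6
```

```bash
python3 r.py
```

```text
turn 31.98 tcp [494.17 148.73 106.88] z+th 110.43 F [-4.  -2.   6.4] M [-0.681  0.773  0.14 ] t 13.875
```

The bite came at about 26° turned: Fz rose 5 N and sinking stopped at z ≈ 107.14, which meets the thread line at ≈ 26.3°. So the target is about 56° total. I'll continue gently, easing the press and the side load.

Request:
{"fn": "carry_out", "kwargs": {"rows": [{"dx": 0.1, "dy": -0.2, "dz": 0.05, "wx": 0, "wy": 0, "wz": 0.035, "fingers": 0.2}, {"dx": 0.1, "dy": -0.2, "dz": 0.1, "wx": 0, "wy": 0, "wz": 0.07, "fingers": 0.2}, {"dx": 0.1, "dy": -0.2, "dz": 0.1, "wx": 0, "wy": 0, "wz": 0.07, "fingers": 0.2}, {"dx": 0.1, "dy": -0.2, "dz": 0.1, "wx": 0, "wy": 0, "wz": 0.07, "fingers": 0.2}]}}

```text
time_s: 14.38
tcp_pos: [0.494, 0.1487, 0.1066]
orientation: [0.0, 0.393, 0.92, -0.0]
contact_force: [-3.9, -3.3, 5.7]
gripper_width: 0.0295
grasp_force: 61.6
```

```bash
python3 r.py
```

```text
turn 36.03 tcp [494.04 148.68 106.57] z+th 110.58 F [-3.9 -3.3  5.7] M [-0.727  0.666  0.261] t 14.375
```

Request:
{"fn": "carry_out", "kwargs": {"rows": [{"dx": 0, "dy": 0, "dz": 0.22, "wx": 0, "wy": 0, "wz": 0.035, "fingers": 0.2}, {"dx": 0, "dy": 0, "dz": 0.45, "wx": 0, "wy": 0, "wz": 0.07, "fingers": 0.2}, {"dx": 0, "dy": 0, "dz": 0.45, "wx": 0, "wy": 0, "wz": 0.07, "fingers": 0.2}, {"dx": 0, "dy": 0, "dz": 0.45, "wx": 0, "wy": 0, "wz": 0.07, "fingers": 0.2}]}}

```text
time_s: 14.88
tcp_pos: [0.494, 0.1487, 0.1061]
orientation: [0.0, 0.424, 0.905, -0.0]
contact_force: [-3.4, -3.5, 5.4]
gripper_width: 0.0293
grasp_force: 61.6
```

```bash
python3 r.py
```

```text
turn 40.04 tcp [494.05 148.68 106.15] z+th 110.6 F [-3.4 -3.5  5.4] M [-0.733  0.648  0.353] t 14.875
```

Request:
{"fn": "carry_out", "kwargs": {"rows": [{"dx": 0, "dy": 0, "dz": 0, "wx": 0, "wy": 0, "wz": 0, "fingers": 0.2}, {"dx": 0, "dy": 0, "dz": 0.22, "wx": 0, "wy": 0, "wz": 0.035, "fingers": 0.2}, {"dx": 0, "dy": 0, "dz": 0.45, "wx": 0, "wy": 0, "wz": 0.07, "fingers": 0.2}, {"dx": 0, "dy": 0, "dz": 0.67, "wx": 0, "wy": 0, "wz": 0.105, "fingers": 0.2}, {"dx": 0, "dy": 0, "dz": 0.67, "wx": 0, "wy": 0, "wz": 0.105, "fingers": 0.2}], "newtons": 100}}

```text
time_s: 15.5
tcp_pos: [0.4941, 0.1488, 0.1056]
orientation: [0.0, 0.472, 0.882, 0.0]
contact_force: [-4.1, -3.9, 7.5]
gripper_width: 0.029
grasp_force: 98.5
```

```bash
python3 r.py
```

```text
turn 46.08 tcp [494.08 148.82 105.63] z+th 110.75 F [-4.1 -3.9  7.5] M [-0.745  0.784  0.388] t 15.5
```

Request:
{"fn": "carry_out", "kwargs": {"rows": [{"dx": 0, "dy": 0, "dz": 0.22, "wx": 0, "wy": 0, "wz": 0.035, "fingers": 0.2}, {"dx": 0, "dy": 0, "dz": 0.45, "wx": 0, "wy": 0, "wz": 0.07, "fingers": 0.2}, {"dx": 0, "dy": 0, "dz": 0.67, "wx": 0, "wy": 0, "wz": 0.105, "fingers": 0.2}, {"dx": 0, "dy": 0, "dz": 0.67, "wx": 0, "wy": 0, "wz": 0.105, "fingers": 0.2}]}}

```text
time_s: 16.0
tcp_pos: [0.4941, 0.1489, 0.105]
orientation: [0.0, 0.517, 0.856, 0.0]
contact_force: [-3.9, -4.3, 8.0]
gripper_width: 0.029
grasp_force: 98.5
```

```bash
python3 r.py; python3 - <<'E'
from h import *
s=shot('side');W=cloud(s);hsv=cv2.cvtColor(s['image'],cv2.COLOR_BGR2HSV)
z=read_state()['tcp_pos'][2]+.0178
k=(cv2.inRange(hsv,(10,90,60),(28,255,255))>0)&(np.hypot(W[...,0]-.494,W[...,1]-.149)<.06)&(abs(W[...,2]-z)<.012)
p=W[k];print(len(p),cv2.fitLine((p[:,:2]*1000).astype(np.float32),2,0,.01,.01).ravel(),p.mean(0))
d=p.mean(0)-[.494,.1487,0];print(np.degrees(np.arctan2(d[1],d[0])))
cv2.imwrite('pics/c5.png',cv2.resize(s['image'][115:195,237:337],(750,600),interpolation=cv2.INTER_CUBIC))
E
```

```text
turn 52.09 tcp [494.09 148.86 105.01] z+th 110.79 F [-3.9 -4.3  8. ] M [-0.666  0.814  0.474] t 16.0
80 [  0.55583876  -0.8312901  507.58206    117.15635   ] [0.50758208 0.11715635 0.12603573]
-66.7042318125022
```

View pics/c5.png

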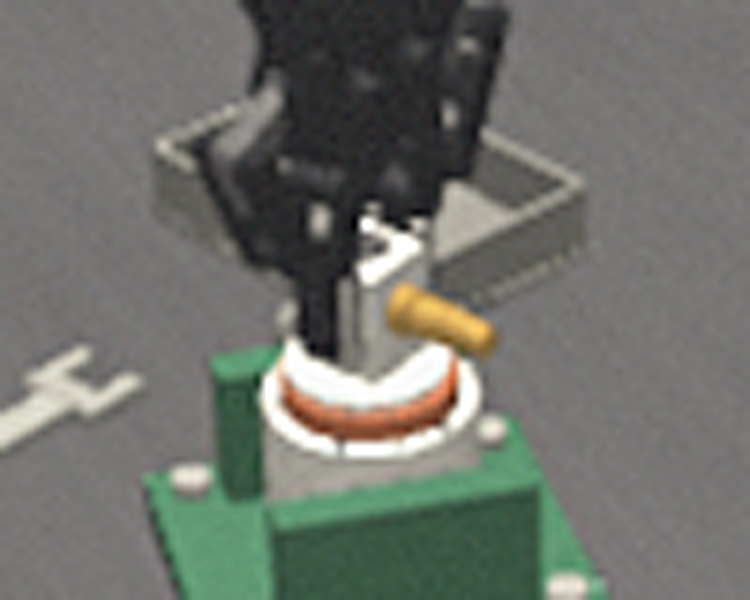

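The crop shows the flange seated on the copper ring at (370,390) and the barb at (440,320), yaw about -62° as expected, so the elbow has not slipped in the grip. Now the last 4 degrees, then release.

Request:
{"fn": "carry_out", "kwargs": {"rows": [{"dx": 0, "dy": 0, "dz": 0.2, "wx": 0, "wy": 0, "wz": 0.035, "fingers": 0.2}, {"dx": 0, "dy": 0, "dz": 0.45, "wx": 0, "wy": 0, "wz": 0.073, "fingers": 0.2}, {"dx": 0, "dy": 0, "dz": 0.45, "wx": 0, "wy": 0, "wz": 0.073, "fingers": 0.2}, {"dx": 0, "dy": 0, "dz": 0.45, "wx": 0, "wy": 0, "wz": 0.073, "fingers": 0.2}]}}

```text
time_s: 16.55
tcp_pos: [0.4941, 0.1489, 0.1046]
orientation: [0.0, 0.548, 0.837, 0.0]
contact_force: [-3.7, -2.6, 6.2]
gripper_width: 0.0292
grasp_force: 98.5
```

```bash
python3 r.py
```

```text
turn 56.24 tcp [494.1  148.91 104.57] z+th 110.82 F [-3.7 -2.6  6.2] M [-0.655  0.74   0.434] t 16.55
```

Request:
{"fn": "carry_out", "kwargs": {"rows": [{"dx": 0, "dy": 0, "dz": 0, "wx": 0, "wy": 0, "wz": 0, "fingers": 0.5}, {"dx": 0, "dy": 0, "dz": 0, "wx": 0, "wy": 0, "wz": 0, "fingers": 0.8}, {"dx": 0, "dy": 0, "dz": 0, "wx": 0, "wy": 0, "wz": 0, "fingers": 0.9}, {"dx": 0, "dy": 0, "dz": 0, "wx": 0, "wy": 0, "wz": 0, "fingers": 0.9}, {"dx": 0, "dy": 0, "dz": 0, "wx": 0, "wy": 0, "wz": 0, "fingers": 0.9}], "newtons": 40}}

```text
time_s: 17.18
tcp_pos: [0.494, 0.1489, 0.1042]
orientation: [-0.0, 0.548, 0.836, 0.0]
contact_force: [-0.2, -1.3, 0.4]
gripper_width: 0.0768
grasp_force: 0.0
```

Request:
{"fn": "carry_out", "kwargs": {"rows": [{"dx": 0, "dy": 0, "dz": -15, "wx": 0, "wy": 0, "wz": 0, "fingers": 0.9}, {"dx": 0, "dy": 0, "dz": -45, "wx": 0, "wy": 0, "wz": 0, "fingers": 0.9}, {"dx": 0, "dy": 0, "dz": -90, "wx": 0, "wy": 0, "wz": 0, "fingers": 0.9}, {"dx": 0, "dy": 0, "dz": -110, "wx": 0, "wy": 0, "wz": 0, "fingers": 0.9}, {"dx": 0, "dy": 0, "dz": -110, "wx": 0, "wy": 0, "wz": 0, "fingers": 0.9}]}}

```text
time_s: 17.8
tcp_pos: [0.4952, 0.1491, 0.2164]
orientation: [0.001, 0.548, 0.836, 0.001]
contact_force: [0.2, -0.0, 0.0]
gripper_width: 0.0768
grasp_force: 0.0
```

```bash
python3 r.py; python3 - <<'E'
from h import *
s=shot('side');W=cloud(s);hsv=cv2.cvtColor(s['image'],cv2.COLOR_BGR2HSV)
k=(cv2.inRange(hsv,(10,90,60),(28,255,255))>0)&(np.hypot(W[...,0]-.494,W[...,1]-.149)<.06)&(abs(W[...,2]-.123)<.012)
p=W[k];print(len(p),p.mean(0))
d=p.mean(0)-[.494,.1487,0];print(np.degrees(np.arctan2(d[1],d[0])))
k=(np.hypot(W[...,0]-.494,W[...,1]-.149)<.03)&(abs(W[...,2]-.14)<.005)
p=W[k];print(len(p),np.median(p[:,2]),cv2.minAreaRect((p[:,:2]*1000).astype(np.float32)))
cv2.imwrite('pics/c6.png',cv2.resize(s['image'][115:195,237:337],(750,600),interpolation=cv2.INTER_CUBIC))
E
```

```text
turn 56.3 tcp [495.22 149.12 216.4 ] z+th 222.65 F [ 0.2 -0.   0. ] M [-0.04  -0.018 -0.004] t 17.8
80 [0.50617509 0.11674623 0.12595609]
-69.142060995686
106 0.14094456034812342 ((493.78240966796875, 147.7166290283203), (31.76361656188965, 30.37316131591797), 26.77764892578125)
```

View pics/c6.png

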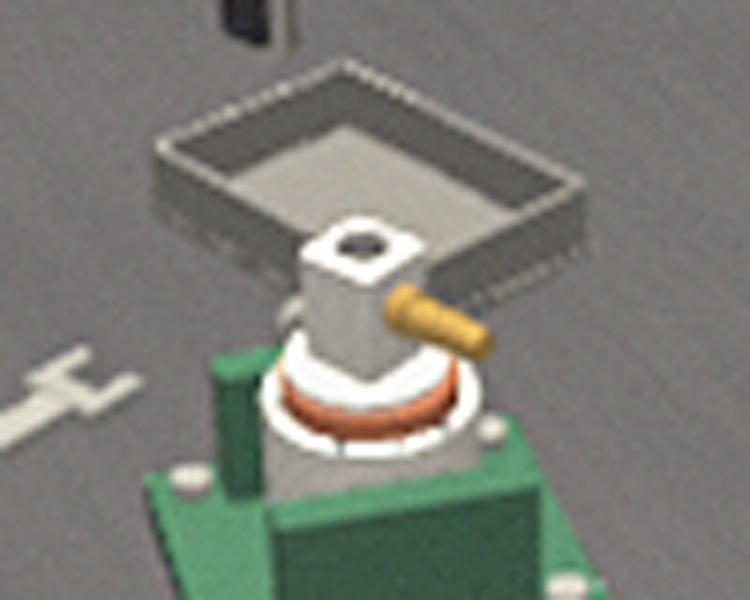

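The elbow is seated and upright on the ring at (365,380), with the barb at (440,320). It did not spring back, and the gripper is clear. Handing in.

```bash
python3 -c "
from rig import *
print(close_job())"
```

```text
the job is handed in; nothing more can be done
None
```

The elbow is in the port and released: I felt the bite about 26° past the slots, turned it about 30° further, and handed the job in at about 18 s; the result of the judging was not shown.

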